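Stand the bronze bud vase on the chest

ROBOT

A 6-joint arm with a two-finger parallel gripper is mounted at the origin on the work surface. World frame = base frame: x ahead of the robot, y to its left, z up, the work surface at z = 0. Lengths are in mm, angles in rad, forces in N, time in s.
With the tool pointing down it reaches from about 250 to 725 mm from the base axis. Payload 9.7 kg.
Tool frame: the origin (TCP) lies at the very end of the fingers, on their centre line; the grasp point (between the pads) lies 19 mm behind it (arm.hold_point_z is the distance from the TCP to the grasp point, in mm); z points along the fingers, y is the line along which they close (so a half turn about z gives the same grasp; the last joint's range is limited). The gripper opens to 85 mm and grips with 20 to 120 N. Pads are 22 mm wide; open, the fingers measure 114 mm over their backs; the gripper's body (76 mm by 85 mm) begins 54 mm behind the grasp point. The pads swing forward as they close: fully open they stand 13 mm farther back than shut.
Start: joints at [-1.212, 0.087, 0.176, 1.66, 0, 1.571], TCP at [193.13, -514.973, 231.284] pointing down, gripper open.
Joint ranges: [-3.13, 3.13], [-0.85, 1.81], [-1.15, 1.24], [-2.2, 2.28], [-1.44, 1.52], [-3.14, 3.14]. Speed limits (rad/s): [2.22, 2.22, 2.57, 3.14, 3.14, 3.14].

INTERFACE

Orientations are given as [roll, pitch, yaw] about the fixed x, y, z axes, in that order (R = Rz(yaw) Ry(pitch) Rx(roll)).
In Python, from workcell import arm gives the robot as it stands. The module is installed in compiled form; this text tells all that it offers.
- The arm moves only by the shell command python3 -m pendant 'ROWS' [FORCE]. ROWS is JSON, a list that holds one entry, the list of rows, each a list of 7 numbers: the closure, from 0 (fully open) to 1 (shut), then the shift along the tool's x, y, z in cm, then the turn, a rotation vector about the tool's x, y, z in rad. A call has 1 to 8 rows; each row is the pose to reach, as a shift and turn from the pose commanded when the call began, along the tool's axes at that moment; what a row does not reach only later rows make up. A row lasts 1/10 s, in which the tool goes at most 50 mm and 8.59 degrees, less where a joint would pass 70% of its speed; a pose out of reach is approached as far as the arm can. A call with a gripper value outside its range is refused whole. The fingers move at their own pace and stop on an object; FORCE is the grip in N (left out, the last holds). Time passes only in rows, so rows that repeat a pose let the fingers close. It gives the time, the measured TCP pose, the force, the opening and the grip force at its end, in the units of the state.
- arm.sense(): the state, without advancing time (a new reading comes with each control period).
- arm.camera(name): name is "scene" or "side" or "wrist"; returns a dict with "pixels" (400x640x3 uint8, red, green, blue), "fx", "fy", "cx", "cy" (pixels), "R" (3x3) and "t" (3): a world point X has camera coordinates R X + t; the wrist camera has in their place "hand_eye" (4x4, takes a point from camera to tool coordinates, whose origin is the TCP and whose axes are the flange's). Camera axes: x right, y down, z forward; pixel columns grow to the right and rows downward; lengths in mm; the calibration is good to about 2 mm. A picture is of the moment at which its call begins: read the wrist's pose just before it. There is no depth.
- arm.job_done(): hands the job in; it is judged then, once.
The state is a dict: "time_s": time; "joints": joint angles; "joint_velocities": joint speeds; "joint_efforts": joint torques, N m; "tool_pos": TCP position; "tcp_rot": TCP orientation; "contact_force": force on the tool from outside, world axes, zero at the start; "moment": the same for the moment, N m; "gripper_width": finger opening in mm; "gripper_force": force on a finger pad.
Only numpy, scipy, OpenCV 4.12 (cv2) and the standard library are available. Lean on these libraries where they do the work, as an engineer would, in place of code of your own. Each camera call takes 0.05 s, during which the arm holds its last target. There are 200 camera calls.

TASK

Press the brass button of the black case and keep clear while its lid springs fully open. With the hand pointing down, pinch the bronze vase by the ball on its neck, lift it out, ease the grip little by little so that it swings in the fingers until it hangs upright above the case, touching nothing else, and grip it firmly again. Stand it gently upright in the middle of the round red lacquer stand on the chest and only then let go, leaving the case open and everything else where it was.

Things in the scene. Friction and masses are not known exactly. Their poses are not given: they have to be found in the camera images.
- case_middle (a point): Black lacquer case, fixed on the mats, 132 x 202 mm in plan (its x, y axes), walls 72 mm high and 6 mm thick, with a clear-paned lid (9 mm frame). This point is the middle of the rim plane, 72 mm above the mats; z up. The lid is hinged along the +x long side; a catch block (57 x 56 mm, 76 mm high) projects from the middle of the -x side, out to x = -136 mm.
- catch_top (a point): Brass push button on the catch block, 24 mm across; this point is the centre of its top face, 96 mm above the mats. Pressed straight down: travel 8 mm, about 6 N at the bottom; from 5 mm down the bolt is off the lid's tongue. It stands 46 mm in front of the lid's front edge, out of the lid's path.
- lid (a joint): Sprung lid of the case, hinge angle in rad: 0 shut and latched, 2.6 fully open (leaning well back beyond the +x side). Once unlatched it rises by itself in about 2 s and stays open. It is 132 mm from hinge to front edge.
- vase_middle (a point): Dark cast-bronze bud vase, about 0.45 kg, 160 mm tall, round: foot 48 mm across, bulb 62 mm (36 mm above the foot), slender neck 20 mm across from 84 mm up, with a ball knop 30 mm across at 128 mm, lip 27 mm. This point: on its axis, 80 mm above the foot; z axis from foot to mouth. At the start it lies level in the case, z along the case's +y, axis 42.5 mm above the mats.
- vase_neck (a point): Where to pinch: the centre of the ball knop on the vase's neck, 30 mm across, 45 mm clear beside it; axes as vase_middle. The balance point is 80 mm nearer the foot. Gripped at 80 N a finger the vase stays nearly level; it begins to swing at about 60 N, hangs 20 degrees off upright at 30 N, 10 at 18 N, 5 at 10 N, and drops under 4 N, when the fingers stand 3 mm wider than at 80 N.
- vase_foot (a point): Centre of the vase's flat foot (underside), 48 mm across; its z axis points to the mouth.
- stand_top (a point): Centre of the top face of the loose round red lacquer vase stand, 116 mm across and 14 mm thick, 0.35 kg, lying on the chest; z up.
- chest: Pale paulownia chest with two drawers side by side with round bronze knobs, standing on the mats; top 290 (x) x 450 (y) mm, 110 mm high; origin at the centre of its underside, front with knobs to -x.
- fox: White porcelain fox figurine on the chest, 90 mm tall; origin at the centre of its base.
- go_bowl: Turned chestnut go bowl with lid on the chest, 112 mm across, 77 mm high; origin at the centre of its base.
- bell: Small brass hand bell with dark handle on the chest, 48 mm across, 66 mm high; origin at the centre of its base.
- rest: Celadon chopstick rest on the chest, 62 x 18 mm, 11 mm high; origin at the centre of its base.
- fan_case: Black lacquer fan case lying on the chest, 225 x 38 x 24 mm; origin at the centre of its base.

How it is judged:
By the outcome, as a careful person would: the job done as asked, in the order asked, and still so for the second after the job is handed in, with the robot touching nothing.
It also fails if it takes over 67 s, if anything falls off the work surface, if the arm or the gripper's body presses on something with over 40 N, if the wrist force passes 120 N, or if a joint passes its speed limit or range.

## Working session

There is one attempt and no reset: what is moved stays moved. The work goes in short steps, Python scripts to look and compute and a shell command to move; the robot and the scene stay as the last step left them, time stands still between calls to the robot, and variables do not carry over. Pictures are saved under pics/ and viewed, at most 10 in all, crops included, and the job is handed in when it is done.

```bash
mkdir -p pics; cat > h.py <<'E'
import numpy as np, cv2
from workcell import arm
from scipy.spatial.transform import Rotation as Ro
def save(name,fn):
    c=arm.camera(name); cv2.imwrite('pics/'+fn,c['pixels'][:,:,::-1]); np.save('pics/'+fn[:-4]+'.npy',c,allow_pickle=True); return c
def ray(c,u,v):
    d=np.array([(u-c['cx'])/c['fx'],(v-c['cy'])/c['fy'],1.])
    R=np.array(c['R']);t=np.array(c['t']); o=-R.T@t; d=R.T@d; return o,d/np.linalg.norm(d)
def onz(c,u,v,z):
    o,d=ray(c,u,v); return o+d*(z-o[2])/d[2]
def proj(c,X):
    p=np.array(c['R'])@np.array(X,float)+np.array(c['t']); return p[0]/p[2]*c['fx']+c['cx'],p[1]/p[2]*c['fy']+c['cy']
def tri(c1,p1,c2,p2):
    o1,d1=ray(c1,*p1);o2,d2=ray(c2,*p2)
    s=np.linalg.lstsq(np.c_[d1,-d2],o2-o1,rcond=None)[0]; a=o1+s[0]*d1;b=o2+s[1]*d2
    return (a+b)/2,np.linalg.norm(a-b)
def ld(fn): return np.load('pics/'+fn+'.npy',allow_pickle=True).item()
def totool(X):  # world displacement/target -> tool-frame cm shift from measured pose
    s=arm.sense(); R=Ro.from_euler('xyz',s['tcp_rot']); return R.inv().apply(np.array(X)-s['tool_pos'])/10
E
python3 -c "
from h import *
for n in ('scene','side'):
    c=save(n,n+'0.png'); print(n,c['fx'],-np.array(c['R']).T@np.array(c['t']))
print(arm.sense(), arm.hold_point_z)"
```

```text
scene 378.9818749060828 [1193.12220211   82.08355081  759.7995442 ]
side 384.110257120951 [ 442.84506079 -800.91396605  965.46291338]
{'time_s': 0.1, 'joints': array([-1.21197944e+00,  8.73953015e-02,  1.75208197e-01,  1.65976342e+00,
        7.68804763e-06,  1.57082456e+00]), 'joint_velocities': array([-0.00054214, -0.00039212,  0.00198945,  0.00133171, -0.00023911,
        0.00015179]), 'joint_efforts': array([-1.46670089e-03, -5.21561837e+01,  4.65652442e+01,  1.59676076e-02,
       -7.00804799e-05, -9.50655703e-06]), 'tool_pos': array([ 193.07618311, -514.79120715,  230.65666497]), 'tcp_rot': array([-3.14043846e+00, -7.65545479e-06,  3.58788648e-01]), 'contact_force': array([-0.2965678 , -0.20875782,  0.18957158]), 'moment': array([-0.0059073 , -0.00128735,  0.01191296]), 'gripper_force': 0.0, 'gripper_width': 85.53412108576391} 18.700000000000003
```

View pics/scene0.png

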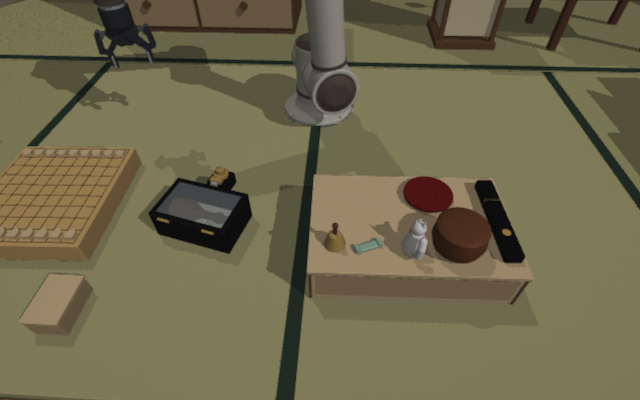

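View pics/side0.png

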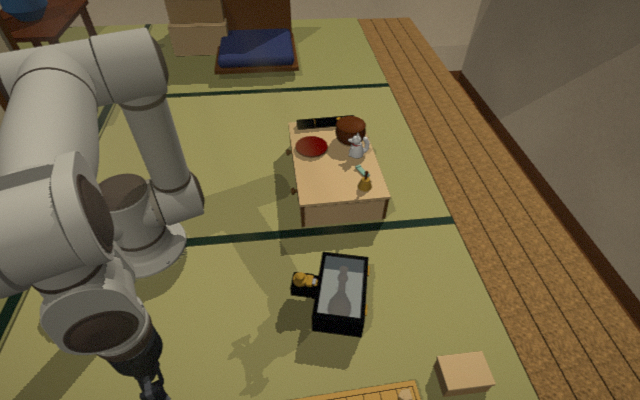

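The scene picture shows the button near (220,172), the case near (202,213) and the stand at (428,194). In the side picture they are at about (300,279), (342,293) and (311,147). The vase's neck points to the top of the picture, towards +y.

```bash
python3 -c "
from h import *
a=cv2.imread('pics/scene0.png')[160:255,140:260]; b=cv2.imread('pics/side0.png')[240:345,280:400]
a=cv2.resize(a,None,fx=5,fy=5,interpolation=3);b=cv2.resize(b,None,fx=5,fy=5,interpolation=3)
a=np.clip(a*2.0,0,255).astype('u1');b=np.clip(b*2.,0,255).astype('u1')
cv2.imwrite('pics/cropA.png',a);cv2.imwrite('pics/cropB.png',b)
for n in ('scene','side'):
    c=ld(n+'0');h=cv2.cvtColor(c['pixels'],cv2.COLOR_RGB2HSV)
    m=(((h[...,0]<6)|(h[...,0]>174))&(h[...,1]>200)&(h[...,2]>50)).astype('u1')
    k,l,s,ce=cv2.connectedComponentsWithStats(m);i=1+s[1:,4].argmax();cc=ce[i]
    cnt=max(cv2.findContours((l==i).astype('u1'),0,1)[0],key=len);e=cv2.fitEllipse(cnt)
    P=np.array([onz(c,*p[0],124)[:2] for p in cnt],'f4')
    print(n,s[i],cc,e,onz(c,*e[0],124),cv2.minEnclosingCircle(P))
"
```

```text
scene [427 204   7   5  10] [429.9 205.8] ((429.9311218261719, 205.56246948242188), (4.052853107452393, 5.4328999519348145), 55.903507232666016) [594.20361797 294.529071   124.        ] ((594.049560546875, 295.9712219238281), 8.064626693725586)
side [307 137  20  18 218] [317.72477064 145.05963303] ((317.25823974609375, 145.08218383789062), (14.410526275634766, 20.48309326171875), 136.76641845703125) [569.62330147 292.57611389 124.        ] ((559.2254638671875, 292.42645263671875), 52.954769134521484)
```

View pics/cropA.png

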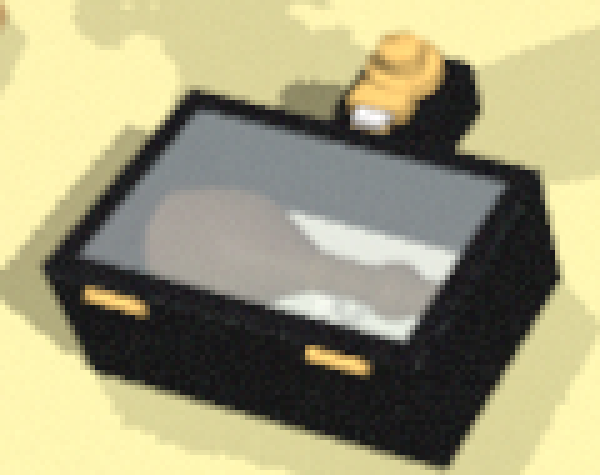

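View pics/cropB.png

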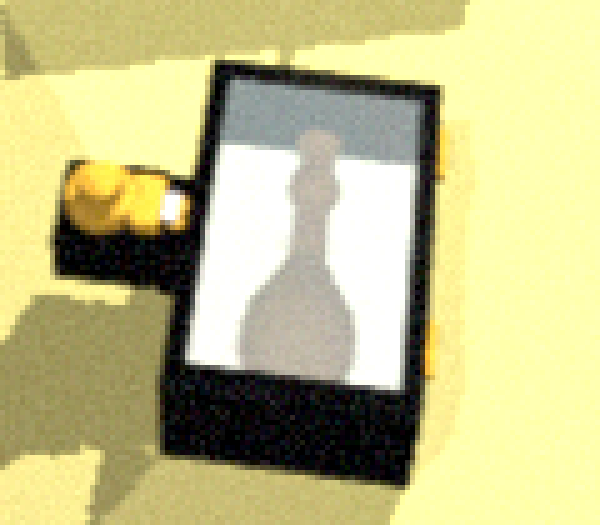

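Both crops resolve the lid's corners, and the button top is at about (221.6,169.6) in the scene picture and (298.5,277) in the side picture. I'll triangulate these points.

```bash
python3 -c "
from h import *
a=ld('scene0');b=ld('side0')
A=lambda u,v:(140+(u-2)/5,160+(v-2)/5)
B=lambda u,v:(280+(u-2)/5,240+(v-2)/5)
for n,p,q in [('-x-y',(190,92),(163,372)),('-x+y',(543,172),(215,62)),('+x+y',(432,365),(441,88)),('+x-y',(45,265),(412,392)),('btn',(410,47),(92,188)),('lip',(432,300),(320,132)),('knop',(400,285),(315,188))]:
    X,e=tri(a,A(*p),b,B(*q)); print(n,X.round(1),round(e,1),onz(a,*A(*p),81).round(1),onz(b,*B(*q),81).round(1),onz(a,*A(*p),96)[:2].round(1),onz(b,*B(*q),96)[:2].round(1), onz(a,*A(*p),42.5)[:2].round(1),onz(b,*B(*q),42.5)[:2].round(1))
for n,c in (('scene',a),('side',b)):
    h=cv2.cvtColor(c['pixels'],cv2.COLOR_RGB2HSV)
    m=(((h[...,0]<8)|(h[...,0]>172))&(h[...,1]>180)&(h[...,2]>40)).astype('u1')
    m=cv2.morphologyEx(m,3,np.ones((5,5)))
    k,l,s,ce=cv2.connectedComponentsWithStats(m)
    for i in range(1,k):
        if s[i,4]<150: continue
        cnt=max(cv2.findContours((l==i).astype('u1'),0,1)[0],key=len)
        P=np.array([onz(c,*p[0],124)[:2] for p in cnt],'f4')
        print(n,s[i],ce[i],cv2.minEnclosingCircle(P),cv2.fitEllipse(P))
"
```

```text
-x-y [ 488.3 -335.9   81.1] 4.0 [ 490.2 -336.9   81. ] [ 487.  -334.2   81. ] [ 505.7 -327.7] [ 486.2 -342.1] [ 450.3 -360.7] [ 488.9 -313.9]
-x+y [ 535.8 -142.3   76.9] 2.4 [ 538.5 -140.3   81. ] [ 536.  -146.5   81. ] [ 553.  -135.4] [ 534.5 -157.6] [ 501.4 -152.9] [ 540.1 -118. ]
+x+y [ 660.9 -171.5   74.2] 5.0 [ 663.8 -167.7   81. ] [ 660.7 -178.4   81. ] [ 675.5 -162.1] [ 657. -189.] [ 633.8 -181.8] [ 670.2 -151.3]
+x-y [ 611.6 -363.7   83.7] 9.3 [ 613.5 -368.    81. ] [ 608.9 -358.9   81. ] [ 626.3 -358.1] [ 606.1 -366.4] [ 580.6 -393.5] [ 616.1 -339.6]
btn [ 459.  -226.7   88.8] 2.5 [ 449.1 -229.7   81. ] [ 459.9 -222.7   81. ] [ 465.5 -222.8] [ 459.7 -232.5] [ 406.9 -247.4] [ 460.7 -197.5]
lip [ 596.  -185.1   51.9] 10.1 [ 625.2 -176.7   81. ] [ 588.  -200.4   81. ] [ 637.7 -170.9] [ 585.5 -210.6] [ 593.  -191.3] [ 594.3 -174.3]
knop [ 584.9 -210.4   42.3] 2.1 [ 616.7 -194.1   81. ] [ 579.6 -236.    81. ] [ 629.5 -187.9] [ 577.2 -245.6] [ 584.1 -209.7] [ 585.5 -211.4]
scene [ 404  177   49   35 1307] [427.91201224 193.993114  ] ((554.9440307617188, 294.90802001953125), 57.137779235839844) ((554.8624877929688, 294.8691101074219), (109.52640533447266, 111.7229995727539), 94.65769958496094)
side [303 137  24  19 359] [314.46796657 145.67409471] ((550.338134765625, 291.3223571777344), 55.63822937011719) ((559.2247314453125, 291.5011901855469), (80.00951385498047, 110.42953491210938), 5.074549674987793)
```

```bash
python3 -m pendant '[[[1,35.5,-17.6,9,0,0,-0.967],[1,35.5,-17.6,9,0,0,-0.967],[1,35.5,-17.6,9,0,0,-0.967],[1,35.5,-17.6,9,0,0,-0.967],[1,35.5,-17.6,9,0,0,-0.967],[1,35.5,-17.6,9,0,0,-0.967],[1,35.5,-17.6,9,0,0,-0.967],[1,35.5,-17.6,9,0,0,-0.967]]]' 30; python3 -c "
from h import *
print(totool([464,-225.5,120]))"
```

```text
time_s: 0.9
tool_pos: [460.4, -228.2, 142.1]
tcp_rot: [-3.141, 0.0, 1.328]
contact_force: [0.1, -0.6, -0.3]
gripper_width: 0.3
gripper_force: 0.0
[0.34805698 0.28346428 2.20728449]
```

```bash
python3 -m pendant '[[[1,0,0,1,0,0,0],[1,0,0,1,0,0,0],[1,0,0,1,0,0,0]]]'; python3 -c "
from h import *
a=save('scene','s1.png');b=save('side','d1.png')
s=arm.sense();print(s['tool_pos'],s['tcp_rot'],totool([464,-225.5,100]))
def cr(c,X):
    u,v=map(int,proj(c,X)); im=c['pixels'][v-35:v+40,u-40:u+40,::-1]; print(u-40,v-35,proj(c,X)); return cv2.resize(np.clip(im*1.8,0,255).astype('u1'),None,fx=5,fy=5,interpolation=3)
cv2.imwrite('pics/c1.png',np.hstack([cr(a,s['tool_pos']),cr(b,s['tool_pos'])]))
"
```

```text
time_s: 1.2
tool_pos: [458.9, -230.5, 132.6]
tcp_rot: [-3.141, 0.0, 1.325]
contact_force: [0.4, -0.3, 0.8]
gripper_width: 0.1
gripper_force: 0.0
[ 459.00161637 -231.1642383   133.33192462] [3.14088716e+00 3.24901061e-04 1.32391623e+00] [0.67248297 0.34390901 3.3332176 ]
176 121 (np.float64(216.1986935426189), np.float64(156.32200798800378))
257 233 (np.float64(297.2624954440067), np.float64(268.74424411449417))
```

View pics/c1.png

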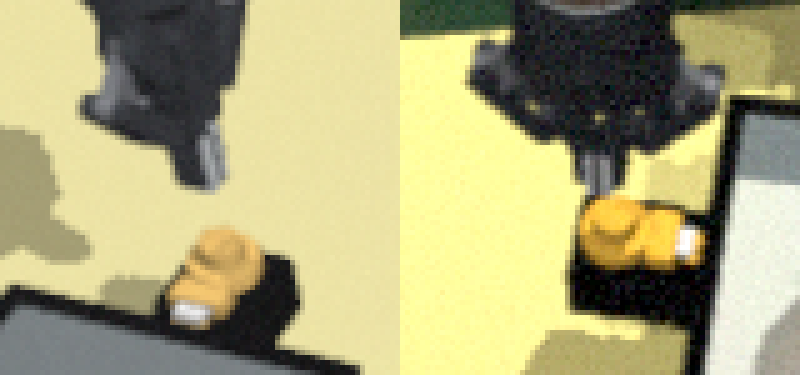

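```bash
python3 -m pendant '[[[1,0.6,0.4,1,0,0,0],[1,0.6,0.4,2.5,0,0,0],[1,0.6,0.4,3.3,0,0,0],[1,0.6,0.4,3.8,0,0,0],[1,0.6,0.4,4.1,0,0,0],[1,0.6,0.4,4.4,0,0,0],[1,0.6,0.4,4.4,0,0,0],[1,0.6,0.4,4.4,0,0,0]]]'
```

```text
time_s: 2.1
tool_pos: [464.6, -225.3, 91.7]
tcp_rot: [3.14, 0.001, 1.326]
contact_force: [-10.4, 4.7, 25.6]
gripper_width: -0.3
gripper_force: 12.9
```

```bash
python3 -m pendant '[[[1,0,0,-2,0,0,0],[1,0,0,-5,0,0,0]]]'; python3 -c "
from h import *
a=save('scene','s2.png');b=save('side','d2.png')
print(arm.sense()['tool_pos'])
cr=lambda c,u,v:cv2.resize(np.clip(c['pixels'][v-40:v+40,u-40:u+40,::-1]*1.8,0,255).astype('u1'),None,fx=5,fy=5,interpolation=3)
cv2.imwrite('pics/c2.png',np.hstack([cr(a,215,180),cr(b,320,275)]))
"
```

```text
time_s: 2.3
tool_pos: [463.9, -224.8, 137.9]
tcp_rot: [-3.139, -0.001, 1.326]
contact_force: [0.4, -1.1, 0.1]
gripper_width: -0.0
gripper_force: 0.0
[ 466.15625428 -225.85212185  142.44419771]
```

View pics/c2.png

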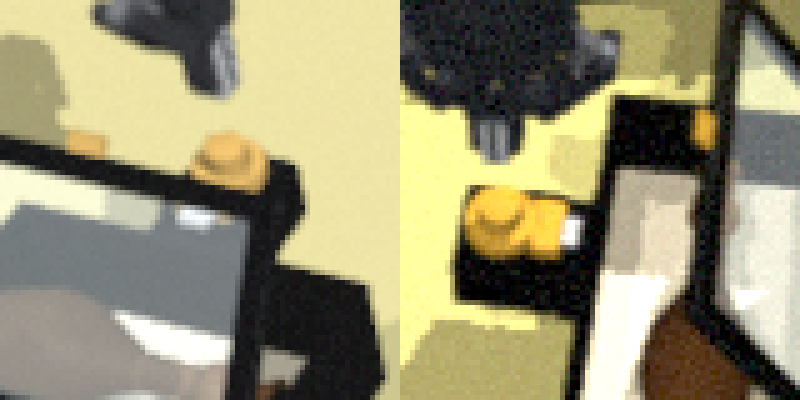

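Both views show the lid rising. I'll climb clear and wait for it to open fully.

```bash
python3 -m pendant '[[[0.3,0,0,-4,0,0,0],[0.3,0,0,-8,0,0,0],[0.3,0,0,-8,0,0,0],[0.3,0,0,-8,0,0,0],[0.3,0,0,-8,0,0,0],[0.3,0,0,-8,0,0,0],[0.3,0,0,-8,0,0,0],[0.3,0,0,-8,0,0,0]]]' 80;python3 -m pendant '[[[0.3,0,0,0,0,0,0],[0.3,0,0,0,0,0,0],[0.3,0,0,0,0,0,0],[0.3,0,0,0,0,0,0],[0.3,0,0,0,0,0,0],[0.3,0,0,0,0,0,0],[0.3,0,0,0,0,0,0],[0.3,0,0,0,0,0,0]]]'; python3 -m pendant '[[[0.3,0,0,0,0,0,0],[0.3,0,0,0,0,0,0],[0.3,0,0,0,0,0,0],[0.3,0,0,0,0,0,0],[0.3,0,0,0,0,0,0],[0.3,0,0,0,0,0,0],[0.3,0,0,0,0,0,0],[0.3,0,0,0,0,0,0]]]'; python3 -c "
from h import *
a=save('scene','s3.png');b=save('side','d3.png')
print(arm.sense()['tool_pos'])
for c,u,v,f in ((a,205,205,'c3a.png'),(b,350,290,'c3b.png')):
  cv2.imwrite('pics/'+f,cv2.resize(np.clip(c['pixels'][v-55:v+55,u-70:u+70,::-1]*1.8,0,255).astype('u1'),None,fx=5,fy=5,interpolation=3))
im=np.vstack([cv2.resize(cv2.imread('pics/'+f),(700,550)) for f in ('c3a.png','c3b.png')]); cv2.imwrite('pics/c3.png',cv2.resize(im,(380,600),interpolation=cv2.INTER_AREA))
"
```

```text
time_s: 3.2
tool_pos: [464.6, -225.1, 218.1]
tcp_rot: [-3.141, -0.0, 1.326]
contact_force: [-0.1, -0.5, 0.8]
gripper_width: 60.0
gripper_force: 0.0
time_s: 4.0
tool_pos: [464.9, -225.2, 218.7]
tcp_rot: [3.142, 0.0, 1.326]
contact_force: [0.8, 0.7, -0.3]
gripper_width: 59.6
gripper_force: 0.0
time_s: 4.8
tool_pos: [464.8, -225.2, 218.7]
tcp_rot: [-3.142, 0.0, 1.326]
contact_force: [0.3, 0.3, -0.1]
gripper_width: 60.0
gripper_force: 0.0
[ 464.8277949  -225.19232536  218.67959163]
```

View pics/c3.png

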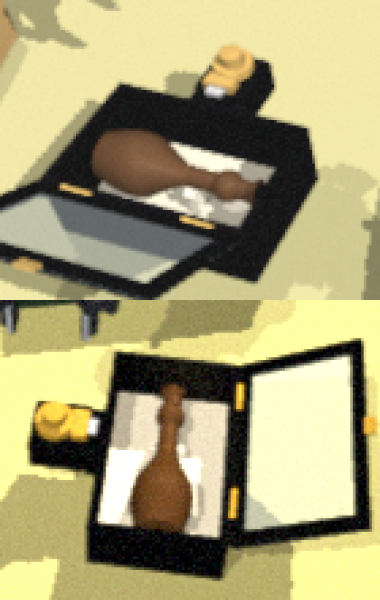

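The lid is fully open and the vase is in plain view, with its knop at about (220.5,218.6) in the scene picture and (343.4,275) in the side picture. I'll fit the vase's axis and find the knop from its mask.

```bash
python3 -c "
from h import *
a=ld('s3');b=ld('d3')
K=tri(a,(220.5,218.6),b,(343.4,275));print(K)
for c,(x0,x1,y0,y1) in ((a,(160,240,190,235)),(b,(315,370,260,325))):
    p=c['pixels'].astype(int);m=((p[...,0]-p[...,2]>0.42*p[...,0])&(p[...,0]-p[...,1]>0.2*p[...,0])&(p[...,0]>20)).astype('u1')
    z=np.zeros_like(m);z[y0:y1,x0:x1]=m[y0:y1,x0:x1]
    k,l,s,_=cv2.connectedComponentsWithStats(z);i=1+s[1:,4].argmax();ys,xs=np.where(l==i);print(s[i])
    W=np.array([onz(c,u,v,42.5)[:2] for u,v in zip(xs,ys)])
    e=np.array([.242,.970]);n=np.array([.970,-.242]);t=W@e;q=W@n
    for tt in np.arange(t.min(),t.max(),5):
        g=(t>=tt)&(t<tt+5); print(int(tt),(q[g].min().round(),q[g].max().round()) if g.any() else '',end=' ')
    print()
print('knop tq',K[0][:2]@[.242,.97],K[0][:2]@[.97,-.242],totool([585,-210.4,120]))
"
```

```text
(array([ 589.53973114, -205.31725218,   42.5296677 ]), np.float64(2.0052284095780837))
[169 197  61  27 827]
-211 (np.float64(598.0), np.float64(617.0)) -206 (np.float64(589.0), np.float64(626.0)) -201 (np.float64(591.0), np.float64(635.0)) -196 (np.float64(590.0), np.float64(638.0)) -191 (np.float64(584.0), np.float64(644.0)) -186 (np.float64(583.0), np.float64(646.0)) -181 (np.float64(581.0), np.float64(648.0)) -176 (np.float64(583.0), np.float64(646.0)) -171 (np.float64(583.0), np.float64(649.0)) -166 (np.float64(581.0), np.float64(651.0)) -161 (np.float64(584.0), np.float64(652.0)) -156 (np.float64(585.0), np.float64(654.0)) -151 (np.float64(587.0), np.float64(655.0)) -146 (np.float64(590.0), np.float64(654.0)) -141 (np.float64(596.0), np.float64(653.0)) -136 (np.float64(598.0), np.float64(651.0)) -131 (np.float64(600.0), np.float64(650.0)) -126 (np.float64(603.0), np.float64(648.0)) -121 (np.float64(607.0), np.float64(640.0)) -116 (np.float64(610.0), np.float64(638.0)) -111 (np.float64(611.0), np.float64(634.0)) -106 (np.float64(614.0), np.float64(632.0)) -101 (np.float64(612.0)
[... 1510 characters left out ...]
loat64(625.0)) -87 (np.float64(611.0), np.float64(625.0)) -82 (np.float64(613.0), np.float64(627.0)) -77 (np.float64(610.0), np.float64(627.0)) -72 (np.float64(610.0), np.float64(629.0)) -67 (np.float64(606.0), np.float64(632.0)) -62 (np.float64(609.0), np.float64(631.0)) -57 (np.float64(608.0), np.float64(628.0)) -52 (np.float64(611.0), np.float64(627.0)) -47 (np.float64(613.0), np.float64(627.0)) -42 (np.float64(610.0), np.float64(627.0)) -37 (np.float64(606.0), np.float64(632.0)) -32 (np.float64(606.0), np.float64(632.0)) -27 (np.float64(611.0), np.float64(629.0)) -22 (np.float64(614.0), np.float64(617.0)) 
knop tq -56.48911968231014 621.5403142365703 [ 4.35027805 11.29993442  9.86736534]
```

```bash
python3 -m pendant '[[[0.3,4.2,11.4,0,0,0,0],[0.3,4.2,11.4,0,0,0,0],[0.3,4.2,11.4,4,0,0,0],[0.3,4.2,11.4,9,0,0,0],[0.3,4.2,11.4,9,0,0,0],[0.3,4.2,11.4,9,0,0,0],[0.3,4.2,11.4,9,0,0,0]]]'; python3 -c "
from h import *
print(totool([586,-211.6,23.8]))"
```

```text
time_s: 5.6
tool_pos: [586.7, -212.8, 132.6]
tcp_rot: [3.137, 0.001, 1.325]
contact_force: [-0.0, 0.3, 1.0]
gripper_width: 60.0
gripper_force: 0.0
[ 0.10080389 -0.14829654 10.88412191]
```

```bash
python3 -m pendant '[[[0.3,0.1,-0.1,3,0,0,0],[0.3,0.1,-0.1,6,0,0,0],[0.3,0.1,-0.1,8.5,0,0,0],[0.3,0.1,-0.1,10,0,0,0],[0.3,0.1,-0.1,10.6,0,0,0],[0.3,0.1,-0.1,10.6,0,0,0],[0.3,0.1,-0.1,10.6,0,0,0]]]'; python3 -c "
from h import *
print(totool([586,-211.6,23.8]))"
```

```text
time_s: 6.3
tool_pos: [585.9, -211.3, 24.7]
tcp_rot: [3.139, 0.0, 1.326]
contact_force: [0.9, 0.3, 0.6]
gripper_width: 59.8
gripper_force: 0.0
[-0.02621024  0.02062701  0.08557376]
```

```bash
python3 -m pendant '[[[0.5,0,0,0.1,0,0,0],[0.58,0,0,0.1,0,0,0],[0.62,0,0,0.1,0,0,0],[0.66,0,0,0.1,0,0,0],[0.7,0,0,0.1,0,0,0],[0.8,0,0,0.1,0,0,0],[1,0,0,0.1,0,0,0],[1,0,0,0.1,0,0,0]]]' 80
```

```text
time_s: 7.1
tool_pos: [585.5, -211.0, 22.3]
tcp_rot: [3.14, -0.0, 1.326]
contact_force: [4.5, 1.1, 6.1]
gripper_width: 26.9
gripper_force: 78.5
```

```bash
python3 -m pendant '[[[1,0,0,-0.5,0,0,0],[1,0,0,-1.5,0,0,0],[1,0,0,-3,0,0,0],[1,0,0,-5,0,0,0],[1,0,0,-7.5,0,0,0],[1,0,0,-10,0,0,0],[1,0,0,-12.5,0,0,0],[1,0,0,-15,0,0,0]]]' 80;python3 -m pendant '[[[1,0,0,-2.5,0,0,0],[1,0,0,-5,0,0,0],[1,0,0,-7.5,0,0,0],[1,0,0,-9,0,0,0],[1,0,0,-9.5,0,0,0],[1,0,0,-9.5,0,0,0],[1,0,0,-9.5,0,0,0]]]' 80; python3 -c "
from h import *
print(arm.sense()['moment'])
save('side','d4.png');save('scene','s4.png')"
```

```text
time_s: 7.9
tool_pos: [584.1, -210.5, 173.2]
tcp_rot: [-3.14, -0.0, 1.326]
contact_force: [0.5, -0.6, -4.7]
gripper_width: 26.5
gripper_force: 79.0
time_s: 8.6
tool_pos: [584.6, -210.7, 265.7]
tcp_rot: [-3.14, -0.0, 1.326]
contact_force: [-0.8, 0.4, -5.5]
gripper_width: 26.7
gripper_force: 79.0
[ 0.34198487 -0.10731104 -0.05115616]
```

Held nearly level. I'll ease the grip in steps.

```bash

python3 -m pendant '[[[1,0,0,0,0,0,0],[1,0,0,0,0,0,0],[1,0,0,0,0,0,0],[1,0,0,0,0,0,0]]]' 68|grep grip;
python3 -m pendant '[[[1,0,0,0,0,0,0],[1,0,0,0,0,0,0],[1,0,0,0,0,0,0],[1,0,0,0,0,0,0]]]' 60|grep grip;
python3 -m pendant '[[[1,0,0,0,0,0,0],[1,0,0,0,0,0,0],[1,0,0,0,0,0,0],[1,0,0,0,0,0,0]]]' 54|grep grip; python3 -c "
from h import *
s=arm.sense();print(s['moment'],s['contact_force'])"
python3 -m pendant '[[[1,0,0,0,0,0,0],[1,0,0,0,0,0,0],[1,0,0,0,0,0,0],[1,0,0,0,0,0,0],[1,0,0,0,0,0,0]]]' 48|grep grip
python3 -m pendant '[[[1,0,0,0,0,0,0],[1,0,0,0,0,0,0],[1,0,0,0,0,0,0],[1,0,0,0,0,0,0],[1,0,0,0,0,0,0]]]' 42; python3 -c "
from h import *
s=arm.sense();print(s['moment'],s['contact_force'])"
```

```text
gripper_width: 26.5
gripper_force: 79.0
gripper_width: 26.7
gripper_force: 79.0
gripper_width: 26.6
gripper_force: 79.0
[ 0.34599084 -0.07365671 -0.02708248] [-0.37594299  0.04860844 -4.07362829]
gripper_width: 26.7
gripper_force: 79.0
time_s: 10.9
tool_pos: [584.9, -210.9, 266.7]
tcp_rot: [3.142, 0.0, 1.326]
contact_force: [0.4, 0.1, -4.4]
gripper_width: 26.8
gripper_force: 79.0
[ 0.37352436 -0.10371532 -0.03548276] [ 0.35974031  0.12342287 -4.35683741]
```

The force setting alone does not loosen a held grip, so I'll open by small closure steps instead.

```bash

python3 -m pendant '[[[0.686,0,0,0,0,0,0],[0.686,0,0,0,0,0,0],[0.686,0,0,0,0,0,0]]]' 80|grep grip;
python3 -m pendant '[[[0.683,0,0,0,0,0,0],[0.683,0,0,0,0,0,0],[0.683,0,0,0,0,0,0]]]' 80|grep grip;
python3 -m pendant '[[[0.68,0,0,0,0,0,0],[0.68,0,0,0,0,0,0],[0.68,0,0,0,0,0,0]]]' 80|grep grip; python3 -c "
from h import *
s=arm.sense();print(s['moment'],s['contact_force'])"
```

```text
gripper_width: 27.0
gripper_force: 63.2
gripper_width: 27.0
gripper_force: 53.0
gripper_width: 27.3
gripper_force: 45.9
[ 0.07291899 -0.01632592  0.00851824] [-0.17201511  0.01614373 -4.97103445]
```

```bash

python3 -m pendant '[[[0.678,0,0,0,0,0,0],[0.678,0,0,0,0,0,0],[0.678,0,0,0,0,0,0],[0.676,0,0,0,0,0,0],[0.676,0,0,0,0,0,0],[0.676,0,0,0,0,0,0]]]' 80|grep grip;
python3 -m pendant '[[[0.674,0,0,0,0,0,0],[0.674,0,0,0,0,0,0],[0.674,0,0,0,0,0,0],[0.672,0,0,0,0,0,0],[0.672,0,0,0,0,0,0],[0.672,0,0,0,0,0,0]]]' 80|grep grip; python3 -c "
from h import *
s=arm.sense();print(s['moment'],s['contact_force'])"
```

```text
gripper_width: 28.1
gripper_force: 37.0
gripper_width: 27.8
gripper_force: 28.8
[ 0.0729859  -0.0339494   0.00587192] [-0.56126724 -0.60473626 -4.38251111]
```

```bash

python3 -m pendant '[[[0.67,0,0,0,0,0,0],[0.67,0,0,0,0,0,0],[0.67,0,0,0,0,0,0],[0.668,0,0,0,0,0,0],[0.668,0,0,0,0,0,0],[0.668,0,0,0,0,0,0]]]' 80|grep grip;
python3 -m pendant '[[[0.667,0,0,0,0,0,0],[0.667,0,0,0,0,0,0],[0.667,0,0,0,0,0,0],[0.666,0,0,0,0,0,0],[0.666,0,0,0,0,0,0],[0.666,0,0,0,0,0,0]]]' 80|grep grip
python3 -m pendant '[[[0.665,0,0,0,0,0,0],[0.665,0,0,0,0,0,0],[0.665,0,0,0,0,0,0]]]' 80|grep grip; python3 -c "
from h import *
s=arm.sense();print(s['moment'],s['contact_force'])"
```

```text
gripper_width: 28.2
gripper_force: 21.2
gripper_width: 28.8
gripper_force: 17.7
gripper_width: 28.5
gripper_force: 16.0
[ 0.0036017   0.00714657 -0.01650049] [ 0.31582503  0.72333653 -4.78171378]
```

```bash

python3 -m pendant '[[[0.664,0,0,0,0,0,0],[0.664,0,0,0,0,0,0],[0.663,0,0,0,0,0,0],[0.663,0,0,0,0,0,0],[0.663,0,0,0,0,0,0]]]' 80|grep grip;
python3 -m pendant '[[[0.662,0,0,0,0,0,0],[0.662,0,0,0,0,0,0],[0.662,0,0,0,0,0,0],[0.662,0,0,0,0,0,0]]]' 80|grep grip; python3 -c "
from h import *
s=arm.sense();print(s['time_s'],s['moment'],s['contact_force'])"
```

```text
gripper_width: 28.8
gripper_force: 12.9
gripper_width: 28.9
gripper_force: 11.4
15.4 [ 0.06526415 -0.05401721  0.04206435] [-0.21769514 -0.58875859 -4.23793574]
```

```bash

python3 -m pendant '[[[0.661,0,0,0,0,0,0],[0.661,0,0,0,0,0,0],[0.661,0,0,0,0,0,0],[0.6605,0,0,0,0,0,0],[0.6605,0,0,0,0,0,0],[0.6605,0,0,0,0,0,0],[0.6605,0,0,0,0,0,0]]]' 80|grep grip;
python3 -m pendant '[[[0.67,0,0,0,0,0,0],[0.68,0,0,0,0,0,0],[0.69,0,0,0,0,0,0],[1,0,0,0,0,0,0],[1,0,0,0,0,0,0]]]' 80; python3 -c "
from h import *
s=arm.sense();print(s['tool_pos'])
a=save('scene','s5.png');b=save('side','d5.png')
kn=s['tool_pos']+[0,0,18.7]
def cr(c):
    u,v=map(int,proj(c,kn-[0,0,60])); print(u-40,v-40,proj(c,kn),proj(c,kn-[0,0,128])); return cv2.resize(np.clip(c['pixels'][v-40:v+40,u-40:u+40,::-1]*1.8,0,255).astype('u1'),None,fx=5,fy=5,interpolation=3)
cv2.imwrite('pics/c5.png',np.hstack([cr(a),cr(b)]))
"
```

```text
gripper_width: 29.2
gripper_force: 9.3
time_s: 16.6
tool_pos: [584.9, -210.9, 266.7]
tcp_rot: [-3.142, -0.0, 1.326]
contact_force: [0.5, 0.4, -3.7]
gripper_width: 26.5
gripper_force: 78.8
[ 584.89746114 -210.86120057  266.67502539]
162 121 (np.float64(195.71121286145387), np.float64(138.95793503677476)) (np.float64(209.1953524479229), np.float64(183.91781446524112))
306 195 (np.float64(347.70563511913343), np.float64(219.90014336325953)) (np.float64(344.6541831798264), np.float64(252.50578765527703))
```

View pics/c5.png

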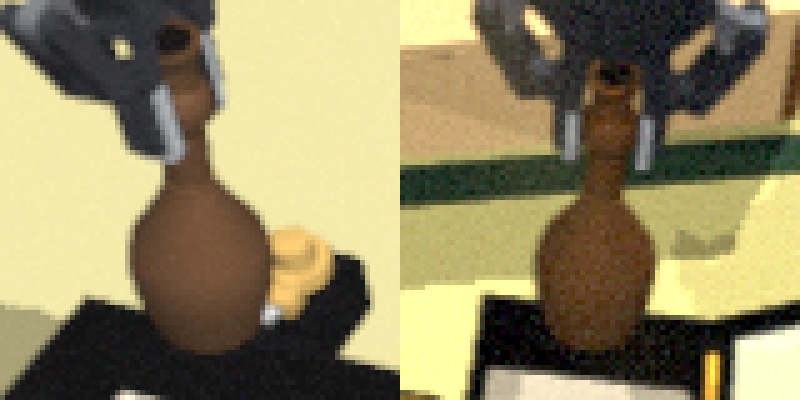

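The vase hangs foot down, touching nothing, but leans slightly with its foot towards -y. I'll measure the lean.

```bash
python3 -c "
from h import *
a=ld('s5');b=ld('d5')
A=lambda u,v:(162+(u-2)/5,121+(v-2)/5)
B=lambda u,v:(306+(u-2)/5,195+(v-2)/5)
# bulb: mask rows
for c,(x0,x1,y0,y1) in ((a,(185,220,157,193)),(b,(330,355,236,268))):
    p=c['pixels'].astype(int);m=(p[...,0]-p[...,2]>0.42*p[...,0])&(p[...,0]-p[...,1]>0.2*p[...,0])&(p[...,0]>20)
    print([(v,np.where(m[v,x0:x1])[0][[0,-1]].mean()+x0,int(m[v,x0:x1].sum())) for v in range(y0,y1,2) if m[v,x0:x1].any()])
L=tri(a,A(179,38),b,B(215,75));K=tri(a,A(191,97),b,B(211,125));Bu=tri(a,A(201,248),b,B(196,262))
e=np.array([.242,.97,0]);n=np.array([.97,-.242,0])
for X in(L,K,Bu): print(X[0].round(1),X[1].round(1),X[0]@e,X[0]@n)
for X in (L,K):
  d=X[0]-Bu[0];print('tilt t,n deg',np.degrees(np.arctan2([d@e,d@n],d[2])))
"
```

```text
[(157, np.float64(199.5), 10), (159, np.float64(200.0), 13), (161, np.float64(201.0), 17), (163, np.float64(201.5), 20), (165, np.float64(201.5), 24), (167, np.float64(201.5), 26), (169, np.float64(202.0), 27), (171, np.float64(202.0), 27), (173, np.float64(202.0), 27), (175, np.float64(202.0), 27), (177, np.float64(202.5), 26), (179, np.float64(202.5), 25), (181, np.float64(202.0), 23), (183, np.float64(203.0), 21), (185, np.float64(202.0), 19), (187, np.float64(204.0), 16), (189, np.float64(203.5), 12), (191, np.float64(202.5), 6)]
[(236, np.float64(345.5), 12), (238, np.float64(345.0), 15), (240, np.float64(344.5), 18), (242, np.float64(344.5), 20), (244, np.float64(344.0), 21), (246, np.float64(344.0), 21), (248, np.float64(344.0), 21), (250, np.float64(344.0), 21), (252, np.float64(344.0), 21), (254, np.float64(344.5), 20), (256, np.float64(344.0), 20), (258, np.float64(344.0), 19), (260, np.float64(344.0), 17), (262, np.float64(344.0), 15), (264, np.float64(344.0), 9)]
[ 586.  -201.4  312.2] 2.5 -53.53459393339667 617.2039964875598
[ 585.1 -204.6  281.4] 3.8 -56.87350255665492 617.0335750841887
[ 581.  -220.9  195. ] 1.3 -73.62606178223193 617.0370837879229
tilt t,n deg [9.73010021 0.08162027]
tilt t,n deg [ 1.09693891e+01 -2.32594811e-03]
```

```bash
python3 -c "
from h import *
M=[]
for i in range(24):
    arm.camera('wrist'); s=arm.sense(); M.append(np.r_[s['moment'],s['contact_force']])
M=np.array(M);n=np.array([.97,-.242,0]);q=M[:,:3]@n
print(M.mean(0).round(3),q.mean(),q.std()/24**.5,np.degrees(np.arcsin(q.mean()/.36)),s['time_s'])
"
```

```text
[ 4.300e-02 -1.000e-02 -4.000e-03 -3.500e-02 -8.100e-02 -4.388e+00] 0.04410920609091027 0.005382811500545951 7.037883059675817 17.9
```

```bash

python3 -m pendant '[[[0.675,0,0,0,0,0,0],[0.675,0,0,0,0,0,0],[0.668,0,0,0,0,0,0],[0.668,0,0,0,0,0,0],[0.663,0,0,0,0,0,0],[0.663,0,0,0,0,0,0],[0.661,0,0,0,0,0,0],[0.661,0,0,0,0,0,0]]]' 80|grep grip;
python3 -m pendant '[[[0.66,0,0,0,0,0,0],[0.66,0,0,0,0,0,0],[0.66,0,0,0,0,0,0],[0.659,0,0,0,0,0,0],[0.659,0,0,0,0,0,0],[0.659,0,0,0,0,0,0],[0.659,0,0,0,0,0,0]]]' 80|grep grip
python3 -m pendant '[[[0.67,0,0,0,0,0,0],[0.68,0,0,0,0,0,0],[0.69,0,0,0,0,0,0],[1,0,0,0,0,0,0],[1,0,0,0,0,0,0]]]' 80 | grep grip
python3 -c "
from h import *
M=[]
for i in range(24):
    arm.camera('wrist'); s=arm.sense(); M.append(np.r_[s['moment'],s['contact_force']])
M=np.array(M);n=np.array([.97,-.242,0]);q=M[:,:3]@n
print(M.mean(0).round(3),q.mean(),q.std()/24**.5,np.degrees(np.arcsin(q.mean()/.36)),s['time_s'])
a=save('scene','s6.png');b=save('side','d6.png')
for c,(x0,x1,y0,y1) in ((a,(185,220,121,193)),(b,(330,355,236,268))):
    p=c['pixels'].astype(int);m=(p[...,0]-p[...,2]>0.42*p[...,0])&(p[...,0]-p[...,1]>0.2*p[...,0])&(p[...,0]>20)
    print([(v,np.where(m[v,x0:x1])[0][[0,-1]].mean()+x0,int(m[v,x0:x1].sum())) for v in range(y0,y1,3) if m[v,x0:x1].any()])
"
```

```text
gripper_width: 29.0
gripper_force: 9.9
gripper_width: 29.4
gripper_force: 7.3
gripper_width: 26.4
gripper_force: 78.8
[ 0.031 -0.019  0.006 -0.198 -0.096 -4.278] 0.034943592828107335 0.005870456019268602 5.570215825275019 21.1
[(127, np.float64(199.5), 2), (130, np.float64(199.5), 4), (133, np.float64(197.0), 7), (136, np.float64(198.5), 8), (139, np.float64(200.0), 7), (142, np.float64(200.0), 7), (145, np.float64(200.0), 5), (148, np.float64(201.0), 3), (151, np.float64(201.0), 3), (154, np.float64(199.5), 8), (157, np.float64(200.5), 10), (160, np.float64(201.5), 14), (163, np.float64(202.5), 20), (166, np.float64(202.5), 24), (169, np.float64(203.0), 27), (172, np.float64(203.0), 27), (175, np.float64(203.0), 27), (178, np.float64(203.5), 26), (181, np.float64(204.0), 25), (184, np.float64(204.0), 21), (187, np.float64(205.0), 19), (190, np.float64(205.5), 11)]
[(236, np.float64(345.5), 12), (239, np.float64(344.5), 18), (242, np.float64(344.5), 20), (245, np.float64(344.0), 21), (248, np.float64(344.0), 21), (251, np.float64(344.0), 21), (254, np.float64(344.5), 20), (257, np.float64(344.0), 19), (260, np.float64(345.0), 15), (263, np.float64(343.5), 8)]
```

```bash
python3 -m pendant '[[[1,0,0,-2,0,0.03,0],[1,0,0,-4,0,0.06,0],[1,0,0,-5,0,0.085,0],[1,0,0,-5,0,0.085,0],[1,0,0,-5,0,0.085,0],[1,0,0,-5,0,0.085,0]]]' 80
python3 -c "
from h import *
M=[]
for i in range(12):
    arm.camera('wrist'); s=arm.sense(); M.append(np.r_[s['moment'],s['contact_force']])
M=np.array(M);n=np.array([.97,-.242,0]);q=M[:,:3]@n
print(M.mean(0).round(3),q.mean(),q.std()/12**.5,s['time_s'])
a=save('scene','s7.png');b=save('side','d7.png')
for n,c,(x0,x1,y0,y1) in (('scene',a,(395,460,170,215)),('side',b,(285,335,128,165))):
    p=c['pixels'].astype(int);m=((p[...,0]>2.2*p[...,1])&(p[...,0]>2.2*p[...,2])&(p[...,0]>25)).astype('u1')
    z=np.zeros_like(m);z[y0:y1,x0:x1]=m[y0:y1,x0:x1];z=cv2.morphologyEx(z,3,np.ones((3,3)))
    k,l,s,ce=cv2.connectedComponentsWithStats(z);i=1+s[1:,4].argmax()
    cnt=cv2.convexHull(max(cv2.findContours((l==i).astype('u1'),0,1)[0],key=len))
    P=np.array([onz(c,*q[0],124)[:2] for q in cnt],'f4');print(n,s[i],cv2.minEnclosingCircle(P),cv2.fitEllipse(P),proj(c,[557,293,124]))
"
```

```text
time_s: 21.8
tool_pos: [584.8, -210.7, 315.7]
tcp_rot: [-3.14, -0.085, 1.326]
contact_force: [1.0, -0.0, -4.5]
gripper_width: 26.6
gripper_force: 79.9
[-1.49e-01  3.70e-02 -1.00e-03  2.65e-01 -3.00e-03 -4.43e+00] -0.15343426316561562 0.007492389334579842 22.4
scene [ 404  177   49   35 1342] ((555.0408325195312, 296.10675048828125), 58.14033508300781) ((554.7970581054688, 295.0527038574219), (111.94233703613281, 116.2011947631836), 83.90828704833984) (np.float64(427.0198260948176), np.float64(193.88493274159666))
side [299 137  28  19 418] ((550.009765625, 290.60174560546875), 56.23373031616211) ((551.5927734375, 291.3708801269531), (101.02678680419922, 112.82207489013672), 8.779603958129883) (np.float64(313.72610494382917), np.float64(145.2304167228409))
```

```bash
python3 -c "
from h import *
for f,tp in (('s6',[584.9,-210.9,285.4]),('s7',[584.8,-210.7,334.4])):
    c=ld(f);k=np.array(tp);p0=np.array(proj(c,k));p1=np.array(proj(c,k-[0,0,128]))
    p=c['pixels'].astype(int);m=(p[...,0]-p[...,2]>0.42*p[...,0])&(p[...,0]-p[...,1]>0.2*p[...,0])&(p[...,0]>20)
    x0,x1=int(p0[0])-15,int(p0[0])+32
    R=np.array([(v,np.where(m[v,x0:x1])[0][[0,-1]].mean()+x0) for v in range(int(p0[1])-2,int(p1[1])+6) if m[v,x0:x1].sum()>4])
    print(f,p0,p1,'vert slope',(p1-p0)[0]/(p1-p0)[1],'fit',np.polyfit(R[:,0],R[:,1],1)[0],len(R))
    for d in (5,10): 
      q=np.array(proj(c,k-128*(np.array([.242,.97,0])*np.sin(np.radians(d))+np.array([0,0,np.cos(np.radians(d))]))));print(d,(q-p0)[0]/(q-p0)[1])
print(totool([555,292.5,330]))
"
```

```text
s6 [195.68929427 138.94827919] [209.1760434  183.91011495] vert slope 0.29995993044043084 fit 0.1076717749505837 47
5 0.20788211271775126
10 0.11056988218663848
s7 [189.75198296 118.7426263 ] [204.46812512 167.84864966] vert slope 0.2996809995942099 fit 0.18961930689265308 52
5 0.21197485781693334
10 0.11968212955441164
[ 48.04863036 -15.1102896    2.75834274]
```

```bash
python3 -c "
from h import *
print(totool([552,295.3,310]))"
```

```text
[ 48.07707396 -15.46932479   4.76799064]
```

```bash
python3 -m pendant '[[[1,1.5,-0.5,0.15,0,0,0],[1,4,-1.3,0.4,0,0,0],[1,7.5,-2.4,0.7,0,0,0],[1,11.5,-3.7,1.1,0,0,0],[1,15.5,-5,1.5,0,0,0],[1,19.5,-6.3,1.9,0,0,0],[1,23.5,-7.6,2.3,0,0,0],[1,27.5,-8.8,2.7,0,0,0]]]'
python3 -m pendant '[[[1,4,-1.3,0.4,0,0,0],[1,8,-2.6,0.8,0,0,0],[1,12,-3.9,1.2,0,0,0],[1,15.5,-5,1.5,0,0,0],[1,18.5,-6,1.8,0,0.01,0],[1,20.5,-6.6,2,0,0.015,0],[1,20.5,-6.6,2,0,0.015,0],[1,20.5,-6.6,2,0,0.015,0]]]'
python3 -c "
from h import *
print(totool([552,295.3,310]))"
```

```text
time_s: 23.3
tool_pos: [565.6, 80.8, 313.4]
tcp_rot: [3.141, -0.085, 1.326]
contact_force: [1.3, 0.1, -4.5]
gripper_width: 26.3
gripper_force: 79.8
time_s: 24.1
tool_pos: [551.8, 294.8, 310.5]
tcp_rot: [-3.141, -0.099, 1.327]
contact_force: [-0.7, -0.3, -4.4]
gripper_width: 26.4
gripper_force: 79.9
[0.04475282 0.01007236 0.0539272 ]
```

```bash
python3 -m pendant '[[[1,-0.2,0,2,0,0,0],[1,-0.4,0,4,0,0,0],[1,-0.55,0,5.5,0,0,0],[1,-0.6,0,6,0,0,0],[1,-0.6,0,6,0,0,0],[1,-0.6,0,6,0,0,0],[1,-0.6,0,6,0,0,0]]]'
python3 -c "
from h import *
s=arm.sense();print(s['tool_pos']);z=Ro.from_euler('xyz',s['tcp_rot']).as_matrix()[:,2]
kn=s['tool_pos']-18.7*z;print(kn)
a=save('scene','s8.png');b=save('side','d8.png')
def cr(c):
    u,v=map(int,proj(c,kn-[0,0,85])); print(u-40,v-50,proj(c,kn),proj(c,kn-[0,0,128])); return cv2.resize(np.clip(c['pixels'][v-50:v+40,u-40:u+40,::-1]*1.8,0,255).astype('u1'),None,fx=5,fy=5,interpolation=3)
cv2.imwrite('pics/c8.png',np.hstack([cr(a),cr(b)]))
"
```

```text
time_s: 24.8
tool_pos: [552.8, 294.3, 251.5]
tcp_rot: [3.14, -0.101, 1.326]
contact_force: [-0.3, -0.3, -4.5]
gripper_width: 26.2
gripper_force: 79.8
[552.79895965 294.30042471 251.53857509]
[552.31785521 292.47625998 270.14317027]
391 123 (np.float64(440.47356082232244), np.float64(142.91890046944712)) (np.float64(428.0727581704944), np.float64(186.95423680063683))
272 81 (np.float64(312.2646884825364), np.float64(109.74908641789656)) (np.float64(312.4147846424393), np.float64(141.27602354147575))
```

View pics/c8.png

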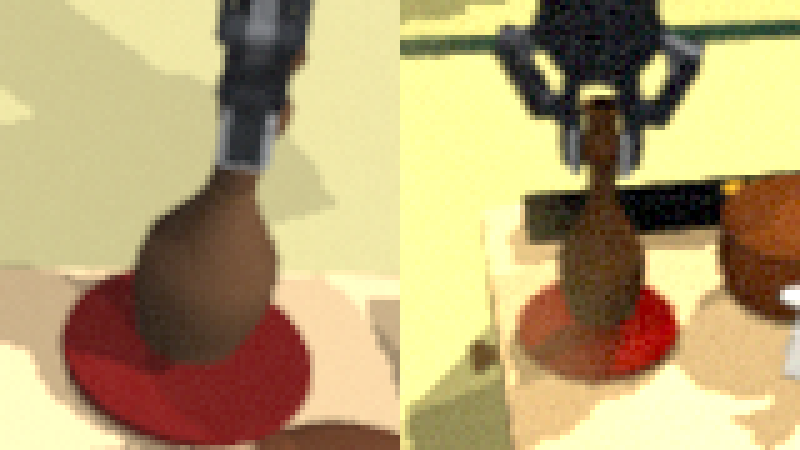

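Both views show the vase hanging over the stand, with the bulb at about (431.6,175.6) in the scene picture and (312.2,132.2) in the side picture. I'll compare the bulb and the stand within each camera.

```bash
python3 -c "
from h import *
a=ld('s8');b=ld('d8')
X=tri(a,(431.6,175.6),b,(312.2,132.2));print('bulb tri',X)
print('bulb onz178',onz(a,431.6,175.6,178),onz(b,312.2,132.2,178))
for n,c,(x0,x1,y0,y1),f in (('scene',a,(395,460,170,218),'s7'),('side',b,(285,335,128,165),'d7')):
    c=ld(f);p=c['pixels'].astype(int);m=((p[...,0]>2.2*p[...,1])&(p[...,0]>2.2*p[...,2])&(p[...,0]>25)).astype('u1')
    z=np.zeros_like(m);z[y0:y1,x0:x1]=m[y0:y1,x0:x1];z=cv2.morphologyEx(z,3,np.ones((3,3)))
    ys,xs=np.where(z);print(n,xs.min(),xs.max(),ys.min(),ys.max())
    # model outline of disc for centre check
    th=np.linspace(0,6.28,60)
    for C in ((552,292),(550,288),(554,295)):
        q=np.array([proj(c,[C[0]+58*np.cos(t),C[1]+58*np.sin(t),z_]) for t in th for z_ in (110,124)]);print(C,q.min(0).round(1),q.max(0).round(1))
"
```

```text
bulb tri (array([552.32375109, 293.58354595, 179.05481836]), np.float64(1.9257925671462208))
bulb onz178 [552.34437815 293.19328547 178.        ] [552.1248907  296.52239009 178.        ]
scene 404 452 177 211
(552, 292) [400.5 175.6] [451.7 214.8]
(550, 288) [398.8 175. ] [449.8 214.1]
(554, 295) [401.8 176.2] [453.2 215.5]
side 299 326 137 155
(552, 292) [296.1 135.8] [328.6 158.9]
(550, 288) [295.6 136.5] [328.2 159.7]
(554, 295) [296.6 135.3] [329.1 158.4]
```

The bulb is within 1 mm of being plumb under the knop and within 2 mm of the stand's middle. Lowering.

```bash
python3 -m pendant '[[[1,0,-0.1,0.4,0,0,0],[1,0,-0.1,0.8,0,0,0],[1,0,-0.1,1.1,0,0,0],[1,-0.05,-0.1,1.3,0,0,0],[1,-0.05,-0.1,1.4,0,0,0],[1,-0.05,-0.1,1.4,0,0,0]]]'
python3 -m pendant '[[[1,0,0,0.1,0,0,0],[1,0,0,0.1,0,0,0],[1,0,0,0.2,0,0,0],[1,0,0,0.2,0,0,0]]]'|egrep 'pos|force'
```

```text
time_s: 25.5
tool_pos: [551.7, 295.5, 236.3]
tcp_rot: [3.142, -0.1, 1.326]
contact_force: [1.1, -0.0, -5.1]
gripper_width: 26.6
gripper_force: 80.0
tool_pos: [552.0, 295.9, 236.1]
contact_force: [-1.9, -1.7, 7.6]
gripper_force: 81.0
```

```bash
python3 -m pendant '[[[1,0,0,-0.05,0,0,0],[1,0,0,-0.05,0,0,0],[1,0,0,-0.05,0,0,0]]]'|egrep 'pos|force'
python3 -m pendant '[[[0.685,0,0,0,0,0,0],[0.68,0,0,0,0,0,0],[0.675,0,0,0,0,0,0],[0.67,0,0,0,0,0,0],[0.665,0,0,0,0,0,0],[0.662,0,0,0,0,0,0],[0.66,0,0,0,0,0,0],[0.66,0,0,0,0,0,0]]]' 80|egrep 'pos|force'
```

```text
tool_pos: [552.0, 295.7, 236.1]
contact_force: [-1.3, -1.5, 5.8]
gripper_force: 80.8
tool_pos: [552.0, 295.6, 235.7]
contact_force: [-1.4, -0.6, 5.0]
gripper_force: 8.9
```

```bash
python3 -m pendant '[[[0.657,0,0,0,0,0,0],[0.654,0,0,0,0,0,0],[0.65,0,0,0,0,0,0],[0.645,0,0,0,0,0,0],[0.63,0,0,0,0,0,0],[0.6,0,0,0,0,0,0],[0.5,0,0,0,0,0,0],[0.35,0,0,0,0,0,0]]]' 80|egrep 'width|force'
python3 -m pendant '[[[0.3,0,0,0,0,0,0],[0.3,0,0,0,0,0,0],[0.3,0,0,0,0,0,0]]]' 80|egrep 'width|force'
python3 -c "
from h import *
save('scene','s9.png');save('side','d9.png')"
```

```text
contact_force: [-1.4, 0.3, 0.7]
gripper_width: 55.2
gripper_force: 0.0
contact_force: [-0.5, -0.1, -0.5]
gripper_width: 60.0
gripper_force: 0.0
```

```bash
python3 -m pendant '[[[0.3,0.1,0,-1,0,0,0],[0.3,0.3,0,-3,0,0,0],[0.3,0.6,0,-6,0,0,0],[0.3,0.9,0,-9,0,0,0],[0.3,1.2,0,-12,0,0,0],[0.3,1.4,0,-14,0,0,0],[0.3,1.4,0,-14,0,0,0],[0.3,1.4,0,-14,0,0,0]]]'
python3 -c "
from h import *
a=save('scene','s10.png');b=save('side','d10.png')
im=np.vstack([np.clip(x[...,::-1]*1.6,0,255).astype('u1') for x in (a['pixels'][90:290,140:540],b['pixels'][60:360,200:600])]);cv2.imwrite('pics/c10.png',cv2.resize(im,(480,600)))
"
```

```text
time_s: 29.0
tool_pos: [552.1, 295.7, 375.7]
tcp_rot: [3.141, -0.1, 1.326]
contact_force: [0.8, 0.0, -0.3]
gripper_width: 59.7
gripper_force: 0.0
```

View pics/c10.png

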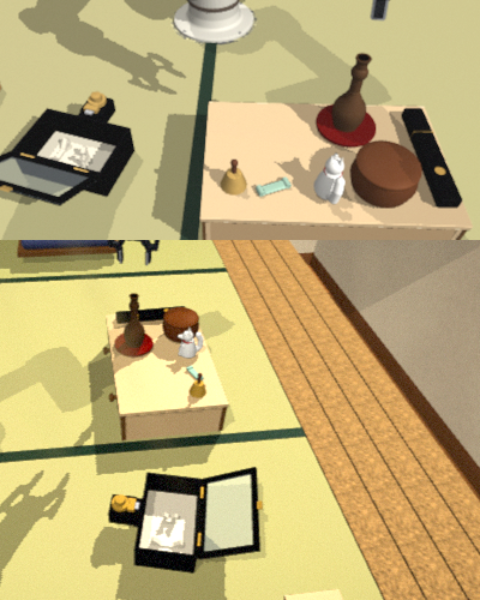

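The vase stands upright in the middle of the red stand, at about (348,120) in the upper view. The case is open and empty, the other things are where they were, and the hand is clear.

```bash
python3 -c "
from workcell import arm
print(arm.job_done())"
```

```text
the job is handed in; nothing more can be done
None
```

The bronze vase stands upright in the middle of the red lacquer stand, the case is open, nothing else looks moved in the last pictures, and I handed the job in at about 29 s (no verdict was returned).

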